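# Feel and sort model-car shock absorbers

## Task

Three shock absorbers that look alike lean in the test rack. Going from the robot's left to its right, press each one about a centimetre down along its length against the rack's foot plate and feel how stiff it is. Then stand the stiffest upright in the square cardboard tray and the softest upright in the round tub, leave the middle one in its bay, and leave everything else on the table where it is.

Things in the scene. Friction and masses are not known exactly. Their poses are not given: they have to be found in the camera images.
- shock_a: one of three shock absorbers that look alike (letters tell nothing of stiffness), 145 mm long, 0.17 kg. Origin: centre of the foot's underside with the spring out; z along its length to the flat top. Along z in mm: foot disc dia 40 (0-8), rod and coil (8-45), grey housing dia 40 (45-100), neck dia 28 to grip or press (100-145). Starts in a bay, top leaning 25 deg from vertical to the robot
- shock_a_foot (a joint): how far shock_a is squeezed together, in m: 0 fully out, 0.02 fully in; it springs back when let go. Each yields first at about 3.5 N; squeezed by 10 mm, the softest pushes back with about 5.5 N, the middle one 9 N, the stiffest 15.5 N
- shock_b: one of three shock absorbers that look alike (letters tell nothing of stiffness), 145 mm long, 0.17 kg. Origin: centre of the foot's underside with the spring out; z along its length to the flat top. Along z in mm: foot disc dia 40 (0-8), rod and coil (8-45), grey housing dia 40 (45-100), neck dia 28 to grip or press (100-145). Starts in a bay, top leaning 25 deg from vertical to the robot
- shock_b_foot (a joint): how far shock_b is squeezed together, in m: 0 fully out, 0.02 fully in; it springs back when let go. Each yields first at about 3.5 N; squeezed by 10 mm, the softest pushes back with about 5.5 N, the middle one 9 N, the stiffest 15.5 N
- shock_c: one of three shock absorbers that look alike (letters tell nothing of stiffness), 145 mm long, 0.17 kg. Origin: centre of the foot's underside with the spring out; z along its length to the flat top. Along z in mm: foot disc dia 40 (0-8), rod and coil (8-45), grey housing dia 40 (45-100), neck dia 28 to grip or press (100-145). Starts in a bay, top leaning 25 deg from vertical to the robot
- shock_c_foot (a joint): how far shock_c is squeezed together, in m: 0 fully out, 0.02 fully in; it springs back when let go. Each yields first at about 3.5 N; squeezed by 10 mm, the softest pushes back with about 5.5 N, the middle one 9 N, the stiffest 15.5 N
- rack: fixed plywood rack, base 130 x 360 mm; three bays 85 mm apart along its y; origin on the table under the middle bay's foot. Each bay is a channel leaning 25 deg from vertical towards rack -x (the robot), 47 mm wide: back board under the shock (85 mm long), side ribs (46 mm long), foot plate square to the lean. Shocks slide out along the lean
- rack_bar (a point): middle of the fixed 16 mm aluminium bar that crosses along the rack's y, 303 mm above the table, over the bays; its posts stand 170 mm either side. It stops a hand from coming straight down; along the lean the way is free (58 mm from the shocks' axes to the bar's surface)
- bay_left (a point): where the foot's centre rests on the foot plate of the +y (the robot's left) bay, 90 mm above the table
- bay_middle (a point): where the foot's centre rests on the foot plate of the middle bay, 90 mm above the table
- bay_right (a point): where the foot's centre rests on the foot plate of the -y (the robot's right) bay, 90 mm above the table
- tray_floor (a point): centre of the inner floor (5 mm above the table) of the fixed square cardboard tray, 130 mm square outside, walls 5 mm thick and 45 mm high; sides along its x and y
- tub_floor (a point): centre of the inner floor (5 mm above the table) of the fixed round white plastic tub, 136 mm across at the rim, floor about 120 mm across, 40 mm high
- wheel: big rubber-tyred model wheel lying flat, 70 mm across, 30 mm high; origin under its centre. Bystander
- small_wheel: small rubber-tyred model wheel lying flat, 48 mm across, 20 mm high; origin under its centre. Bystander
- beam: grey construction beam with holes, 120 x 16 x 16 mm, lying along its x; origin under its centre. Bystander
- screwdriver: screwdriver, 170 mm long, lying along its x. Bystander
Not all that is in view belongs to the job. What is shaped like the shock_b but yellow is not meant.

How it is judged:
On the way, in this order (a step that is already met when the one before it is completed fails the run):
1. the shock in the left bay has been squeezed by more than 6 mm in its bay (((distance between shock_a and bay_left below 0.035 m and value of joint shock_a_foot above 0.006 m) or (distance between shock_b and bay_left below 0.035 m and value of joint shock_b_foot above 0.006 m) or (distance between shock_c and bay_left below 0.035 m and value of joint shock_c_foot above 0.006 m))), for 0.05 s.
2. the shock in the middle bay has been squeezed by more than 6 mm in its bay (((distance between shock_a and bay_middle below 0.035 m and value of joint shock_a_foot above 0.006 m) or (distance between shock_b and bay_middle below 0.035 m and value of joint shock_b_foot above 0.006 m) or (distance between shock_c and bay_middle below 0.035 m and value of joint shock_c_foot above 0.006 m))), for 0.05 s.
3. the shock in the right bay has been squeezed by more than 6 mm in its bay (((distance between shock_a and bay_right below 0.035 m and value of joint shock_a_foot above 0.006 m) or (distance between shock_b and bay_right below 0.035 m and value of joint shock_b_foot above 0.006 m) or (distance between shock_c and bay_right below 0.035 m and value of joint shock_c_foot above 0.006 m))), for 0.05 s.
At the end, for the whole second after the job is handed in: stiffest shock upright (within 0.1 rad) on the square tray's floor (foot level within 6 mm, centre within 58 mm), softest likewise in the round tub, middle one leaning in a bay (foot within 15 mm of its place, 0.34 to 0.54 rad from vertical); all at rest (horizontal distance between shock_b and tray_floor below 0.058 m and z of shock_b in the frame of tray_floor between -0.006 and 0.006 m and angle between each of shock_b, shock_c's own z axis and vertical below 0.1 rad and linear speed of each of shock_b, shock_c, shock_a below 0.02 m/s and horizontal distance between shock_c and tub_floor below 0.058 m and z of shock_c in the frame of tub_floor between -0.006 and 0.006 m and (distance between shock_a and bay_left below 0.015 m or distance between shock_a and bay_middle below 0.015 m or distance between shock_a and bay_right below 0.015 m) and angle between the z axis of shock_a and the z axis of rack, either way round between 0.34 and 0.54 rad); the robot touches nothing.
It fails at once if a bystander is moved by more than 30 mm (distance of any of wheel, small_wheel, beam, screwdriver from where it was at the start of the episode above 0.03 m).
It also fails if it takes over 72 s, if anything falls off the work surface, if the arm or the gripper's body presses on something with over 40 N, if the wrist force passes 120 N, or if a joint passes its speed limit or range.

## Robot

A 7-joint arm with a two-finger parallel gripper is mounted at the origin on the work surface. World frame = base frame: x ahead of the robot, y to its left, z up, the work surface at z = 0. Lengths are in m, angles in rad, forces in N, time in s.
With the tool pointing down it reaches from about 0.35 to 0.9 m from the base axis. Payload 7.2 kg.
Tool frame: the origin (TCP) lies midway between the tips of the shut fingers; the grasp point (between the pads) lies 19 mm behind it; z points along the fingers, y is the direction in which the jaws open and shut (so a half turn about z gives the same grasp; the last joint's range is limited). The gripper opens to 85 mm and grips with 20 to 120 N. Pads are 22 mm wide; open, the fingers measure 114 mm over their backs; the gripper's body (76 mm by 85 mm) begins 54 mm behind the grasp point. The pads swing forward as they close: fully open they stand 13 mm farther back than shut.
Start: joints at [-1.193, 0.411, -0.013, 1.596, 0.006, 1.134, -0.082], TCP at [0.269, 0.564, 0.231] pointing down, gripper open.
Joint ranges: [-2.95, 2.95], [-0.29, 1.99], [-1.47, 1.44], [0.14, 2.54], [-1.03, 4.17], [0.13, 1.85], [-2.86, 2.86]. Speed limits (rad/s): [2.39, 2.39, 3.01, 3.01, 3.14, 3.14, 3.14].

## Interface

Orientations are given as a unit quaternion [x, y, z, w].
In Python, from cell import manip gives the robot as it stands.
- The arm moves only by the tool play_rows, never from a script. Its argument "moves" is a list of rows, each a list of 7 numbers: the turn, a rotation vector about the tool's x, y, z as a fraction of full scale, then the shift along the tool's x, y, z as a fraction of full scale, then the opening, from -1 (shut) to 1 (fully open). In form: [[wx, wy, wz, x, y, z, jaw], ...]. A call has exactly 8 rows; each row is the pose to reach, as a shift and turn from the pose commanded when the call began, along the tool's axes at that moment, turning the shorter way round; what a row does not reach only later rows make up. Full scale, the value 1, is 0.25 m for a shift and 360 degrees for a turn. A row lasts 1/12 s, in which the tool goes at most 41.7 mm and 7.16 degrees, less where a joint would pass 70% of its speed; a pose out of reach is approached as far as the arm can. A call with a number of a shift or a turn outside -1 to 1 is refused whole. A call with a gripper value outside its range is refused whole. The fingers move at their own pace and stop on an object; the grip force is fixed at half the most. Time passes only in rows, so rows that repeat a pose let the fingers close, or fill a call up. It gives the time, the measured TCP pose, the force and the opening at its end, in the units of the state.
- manip.observe(): the state, without advancing time (a new reading comes with each control period).
- manip.grab_frame(name): name is "side" or "top"; returns the picture (400x640x3 uint8, red, green, blue); there is no depth.
- manip.get_calibration(name): a dict with "camera_matrix" (3x3 intrinsics, pixels), "k1" (the pictures are not rectified: a ray, as slopes to the right and down, at radius r is drawn at 1 + k1 r^2 times it, then the intrinsics apply), "pose" (4x4, takes a point from camera to world coordinates). Camera axes: x right, y up, looking along -z (the intrinsics and any distortion apply to the point x, -y, -z); pixel columns grow to the right and rows downward; lengths in m; the calibration is good to about 2 mm. A picture is of the moment at which its call begins. get_calibration takes no time and is no camera call.
- manip.job_done(): hands the job in, once; it reports no verdict.
The state is a dict: "clock": time; "joint_pos": joint angles; "joint_vel": joint speeds; "effort": joint torques, N m; "eef_pos": TCP position; "tcp_rot": TCP orientation; "ft_force": force on the tool from outside, world axes, zero at the start; "wrist_torque": the same for the moment, N m; "width": finger opening in m.
Only numpy, scipy, OpenCV 4.12 (cv2) and the standard library are available. Lean on these libraries where they do the work, as an engineer would, in place of code of your own. Each camera call takes 0.05 s, during which the arm holds its last target. There are 200 camera calls.

## Working session

There is one attempt and no reset: what is moved stays moved. The work goes in short steps, Python scripts to look and compute and a tool call to move; the robot and the scene stay as the last step left them, time stands still between calls to the robot, and variables do not carry over. Pictures are saved under pics/ and viewed, about 8 in all and at most 12, crops included, and the job is handed in when it is done.

Besides the shell and the picture viewer there is one more tool, called as name([rows], argument=value, ...), one row to a line, values as JSON. play_rows: Moves the arm, as the interface text tells. Shift numbers are shares of 0.25 m and turn numbers shares of 360 degrees, none past 1 either way. Its arguments: {"type":"object","properties":{"moves":{"type":"array"}},"required":["moves"]}

```bash
mkdir -p pics; ls; python3 - <<'E'
from cell import manip
import cv2,numpy as np
np.set_printoptions(precision=4,suppress=True)
print(manip.observe())
for n in("side","top"):
    c=manip.get_calibration(n);print(n,c)
    cv2.imwrite(f"pics/{n}0.png",cv2.cvtColor(manip.grab_frame(n),cv2.COLOR_RGB2BGR))
E
```

```text
pics
{'clock': 0.0, 'joint_pos': array([-1.1932,  0.4119, -0.0127,  1.5971,  0.0056,  1.1343, -0.0822]), 'joint_vel': array([0.0006, 0.0005, 0.0013, 0.0011, 0.0002, 0.0013, 0.0013]), 'effort': array([ -0.0001, -60.0642,   0.682 , -29.9413,   0.0138,   0.0107,
         0.    ]), 'eef_pos': array([0.2693, 0.5634, 0.2304]), 'tcp_rot': array([ 0.221 ,  0.9753, -0.0008, -0.0001]), 'ft_force': array([-0.1906, -0.385 ,  0.0423]), 'wrist_torque': array([-0.0414, -0.0204, -0.0454]), 'width': 0.08554376024393827}
side {'camera_matrix': array([[452.4829,   0.    , 325.9445],
       [  0.    , 452.4829, 203.0817],
       [  0.    ,   0.    ,   1.    ]]), 'k1': -0.021996769859351274, 'pose': array([[ 0.4554,  0.5686, -0.6851, -0.3255],
       [-0.8901,  0.3048, -0.3387, -0.3951],
       [ 0.0163,  0.7641,  0.6449,  0.9485],
       [ 0.    ,  0.    ,  0.    ,  1.    ]])}
top {'camera_matrix': array([[377.5021,   0.    , 314.2027],
       [  0.    , 377.5021, 194.4876],
       [  0.    ,   0.    ,   1.    ]]), 'k1': -0.006019289095603092, 'pose': array([[-0.0136,  0.9791, -0.203 ,  0.2695],
       [-0.9999, -0.0132,  0.003 ,  0.0226],
       [ 0.0002,  0.203 ,  0.9792,  1.2959],
       [ 0.    ,  0.    ,  0.    ,  1.    ]])}
```

View pics/side0.png

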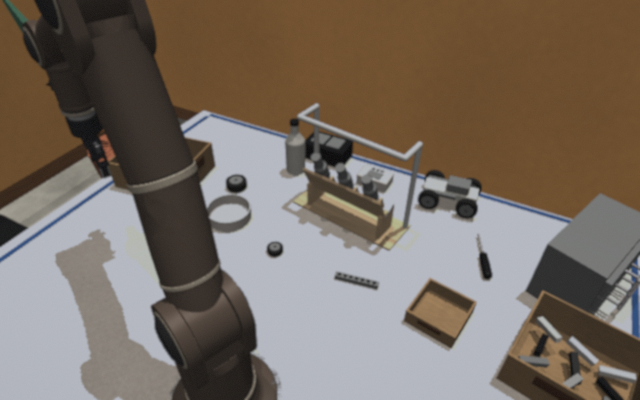

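View pics/top0.png

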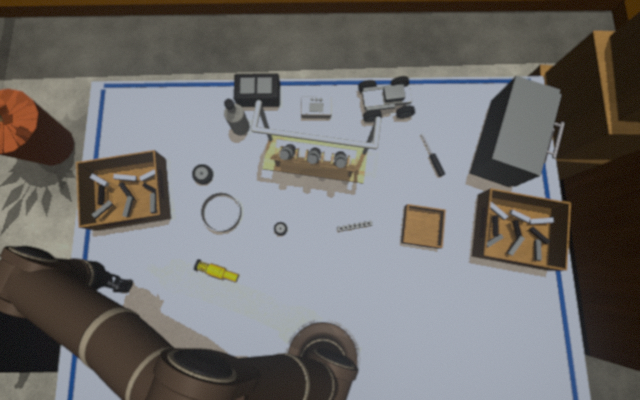

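Side: rack around (345,190), tub (229,212), tray (441,311). Top: shock tops near (288,153), (314,155), (341,158), tub (221,212), tray (423,227), yellow decoy (216,271). I'll zoom in on the rack.

```bash
python3 - <<'E'
import cv2,numpy as np
t=cv2.imread("pics/top0.png")[95:205,240:400];s=cv2.imread("pics/side0.png")[95:250,280:430]
a=cv2.resize(t,None,fx=5,fy=5,interpolation=2)
cv2.imwrite("pics/topz.png",a);cv2.imwrite("pics/sidez.png",cv2.resize(s,None,fx=3.8,fy=3.8,interpolation=2))
E
```

```text
(no output)
```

View pics/topz.png

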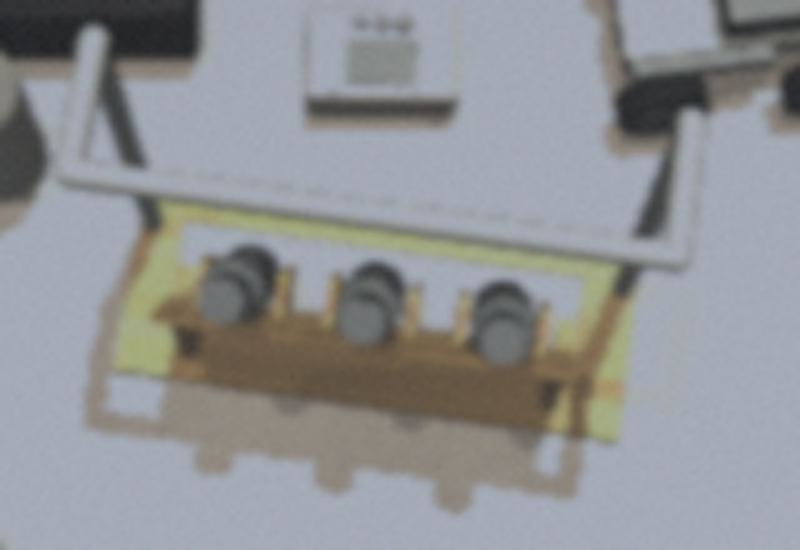

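View pics/sidez.png

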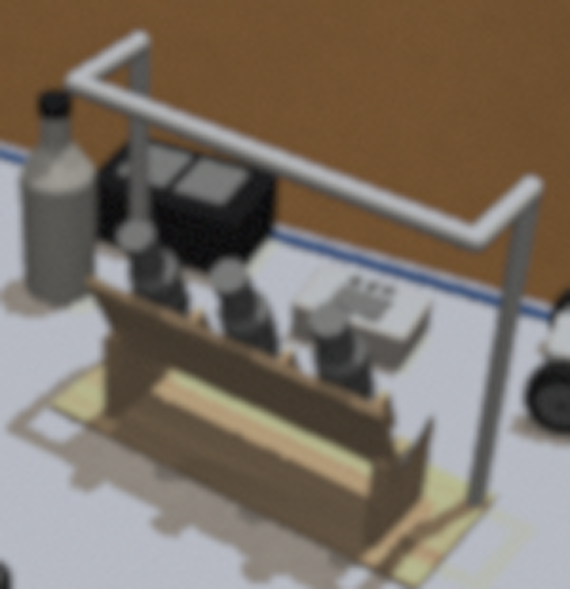

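Top zoom: tops at (222,300), (362,318), (502,338), bar corners (72,170) and (680,250). Side zoom: tops at (136,236), (229,274), (326,320), bar corners (80,80) and (478,238). I'll triangulate these, and make one mosaic of tray and tub from both views.

```bash
cat > h.py <<'E'
import numpy as np, cv2
from cell import manip
from scipy.spatial.transform import Rotation as R
np.set_printoptions(precision=4,suppress=True)
def ray(n,uv):
    c=manip.get_calibration(n);K=c["camera_matrix"];P=c["pose"]
    d=cv2.undistortPoints(np.array(uv,float).reshape(-1,1,2),K,np.array([c["k1"],0,0,0.])).reshape(-1,2)
    d=np.c_[d[:,0],-d[:,1],-np.ones(len(d))]@P[:3,:3].T
    return P[:3,3],d/np.linalg.norm(d,axis=1)[:,None]
def plane(n,uv,z):
    o,d=ray(n,uv);return o+d*((z-o[2])/d[:,2])[:,None]
def tri(ut,us):
    o1,D1=ray("top",ut);o2,D2=ray("side",us);out=[]
    for a,b in zip(D1,D2):
        s=np.linalg.lstsq(np.c_[a,-b],o2-o1,rcond=None)[0];p,q=o1+a*s[0],o2+b*s[1]
        out.append(np.r_[(p+q)/2,np.linalg.norm(p-q)])
    return np.array(out)
def proj(n,p):
    c=manip.get_calibration(n);P=c["pose"];q=(np.atleast_2d(p)-P[:3,3])@P[:3,:3]
    return cv2.projectPoints(np.c_[q[:,0],-q[:,1],-q[:,2]].copy(),np.zeros(3),np.zeros(3),c["camera_matrix"],np.array([c["k1"],0,0,0.]))[0].reshape(-1,2)
E
python3 - <<'E'
from h import *
zt=lambda p:(np.array(p)+.5)/5-.5+[240,95]
zs=lambda p:(np.array(p)+.5)/3.8-.5+[280,95]
T=tri(zt([(222,300),(362,318),(502,338),(72,170),(680,250)]),zs([(136,236),(229,274),(326,320),(80,80),(478,238)]))
print(T);d=T[2]-T[0];print(np.linalg.norm(d[:3]),np.degrees(np.arctan2(d[0],-d[1])));d=T[4]-T[3];print(np.linalg.norm(d[:3]),np.degrees(np.arctan2(d[0],-d[1])))
t=cv2.imread("pics/top0.png");s=cv2.imread("pics/side0.png")
z=lambda i,x,y:cv2.resize(i[y:y+75,x:x+95],None,fx=4,fy=4,interpolation=2)
cv2.imwrite("pics/tt.png",np.vstack([np.hstack([z(t,375,190),z(t,180,175)]),np.hstack([z(s,395,275),z(s,185,175)])]))
E
```

```text
[[ 0.6151  0.107   0.2203  0.001 ]
 [ 0.6024  0.0238  0.2218  0.0011]
 [ 0.5898 -0.0588  0.2181  0.0003]
 [ 0.6647  0.1827  0.3068  0.0036]
 [ 0.6134 -0.1518  0.3041  0.0001]]
0.16774172229108825 -8.688550077061304
0.33841636483636217 -8.717485425149135
```

View pics/tt.png

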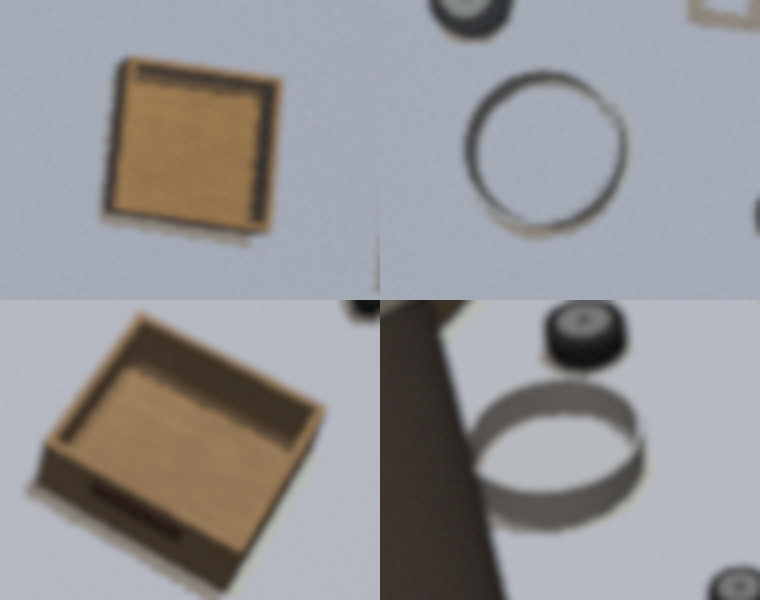

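Tray rim corners and the tub rim are visible in both views; I'll triangulate them.

```bash
python3 - <<'E'
from h import *
f=lambda p,o:(np.array(p)+.5)/4-.5+o
T=tri(np.vstack([f([(122,60),(282,80),(268,232),(103,212)],[375,190]),f([(165,152)],[180,175])]),
      np.vstack([f([(140,16),(325,108),(240,252),(45,140)],[395,275]),f([(177,136)],[185,175])]))
print(T, T[:4].mean(0))
# floor corners by plane
print(plane("top",f([(165,152)],[180,175]),0.040))
print(plane("top",[(202,174),(280,229),(216,271)],0.025))
o=manip.observe();print(o["clock"],R.from_quat(o["tcp_rot"]).as_matrix())
# design frame
y=np.array([0.1514,0.9885,0]);x=np.array([.9885,-.1514,0])
l=np.array([-np.sin(np.radians(25))*x[0],-np.sin(np.radians(25))*x[1],np.cos(np.radians(25))]);print("axis",l)
# tool z=-l ; tool y=rack y or -y
for s in(1,-1):
    Y=s*y;Z=-l;X=np.cross(Y,Z);M=np.c_[X,Y,Z];r0=R.from_quat(o["tcp_rot"])
    rv=(r0.inv()*R.from_matrix(M)).as_rotvec();print(s,np.degrees(rv),rv/2/np.pi)
E
```

```text
[[ 0.493  -0.2926  0.0387  0.009 ]
 [ 0.4712 -0.421   0.0455  0.0019]
 [ 0.3454 -0.4001  0.0442  0.0036]
 [ 0.3659 -0.2695  0.043   0.0126]
 [ 0.4725  0.3312  0.0427  0.0041]] [ 0.4189 -0.3458  0.0429  0.0068]
[[0.4717 0.3336 0.04  ]]
[[0.611  0.408  0.025 ]
 [0.4156 0.1357 0.025 ]
 [0.2794 0.3463 0.025 ]]
0.1 [[-0.9023  0.4312 -0.0005]
 [ 0.4312  0.9023 -0.0014]
 [-0.0001 -0.0014 -1.    ]]
axis [-0.4178  0.064   0.9063]
1 [ -3.7543 -24.8249 -16.5465] [-0.0104 -0.069  -0.046 ]
-1 [-35.3963   5.353  159.6216] [-0.0983  0.0149  0.4434]
```

```bash
cat >> h.py <<'E'
yr=np.array([0.1514,0.9885,0]);xr=np.array([.9885,-.1514,0]);a=np.radians(25)
L=-np.sin(a)*xr+np.cos(a)*np.array([0,0,1])
ML=np.c_[np.cross(yr,-L),yr,-L]            # tool along lean
MV=np.c_[np.cross(yr,[0,0,-1]),yr,[0,0,-1]] # tool down
TOPM=np.array([.6024,.024,.2205])
top=lambda k,h=0:TOPM+yr*.085*k+L*h   # k=1 left,0,-1 right
TRAY=np.array([.419,-.346,.005]);TUB=np.array([.4715,.333,.005])
def go(p,M,p0=None,M0=None):
    o=manip.observe()
    p0=o["eef_pos"] if p0 is None else p0; M0=R.from_quat(o["tcp_rot"]).as_matrix() if M0 is None else M0
    print("turn",R.from_matrix(M0.T@M).as_rotvec()/2/np.pi,"shift",M0.T@(p-p0)/.25)
def st():
    o=manip.observe();p=o["eef_pos"];print("t",o["clock"],"tcp",p,"w",o["width"],"F",o["ft_force"],"F.L",o["ft_force"]@L,"F.xyR",o["ft_force"]@xr,o["ft_force"]@yr)
    e=(p-TOPM);print("rackframe rel mid top: x",e@np.cross(yr,L),"y",e@yr,"along",e@L,"q",np.round(o["joint_pos"],2))
E
python3 - <<'E'
from h import *
go(top(1,.06),ML); go(top(1,.02),ML,top(1,.06),ML);print(np.cross(yr,L)) 
E
```

```text
turn [-0.0104 -0.069  -0.046 ] shift [-1.937  -1.0769 -0.1756]
turn [-0. -0. -0.] shift [-0.    0.    0.16]
[ 0.8959 -0.1372  0.4226]
```

play_rows([
  [-0.001,-0.009,-0.006,-0.08,-0.045,-0.05,-1],
  [-0.003,-0.018,-0.012,-0.2,-0.11,-0.1,-1],
  [-0.004,-0.027,-0.018,-0.34,-0.19,-0.15,-1],
  [-0.006,-0.036,-0.024,-0.48,-0.27,-0.2,-1],
  [-0.007,-0.045,-0.03,-0.62,-0.345,-0.2,-1],
  [-0.008,-0.054,-0.036,-0.76,-0.42,-0.2,-1],
  [-0.009,-0.062,-0.041,-0.9,-0.5,-0.2,-1],
  [-0.0104,-0.069,-0.046,-0.98,-0.545,-0.2,-1],
])

```text
clock: 0.77
eef_pos: [0.4337, 0.3311, 0.2813]
tcp_rot: [0.075, 0.973, -0.017, 0.217]
ft_force: [0.8, -0.4, 0.1]
width: -0.0002
```

```bash
python3 -c "
from h import *
st();go(top(1,.06),ML)"
```

```text
t 0.7667 tcp [0.4337 0.3311 0.2813] w -0.00019882889945780702 F [ 0.8325 -0.3526  0.0882] F.L -0.29036364506009354 F.xyR 0.8762613219862168 -0.22250061902276896
rackframe rel mid top: x -0.1675579562555772 y 0.2780129033891948 along 0.14517867718900518 q [-1.09  0.1   0.1   1.97  0.49  0.94  0.16]
turn [-0.0002  0.0005 -0.0002] shift [-0.67   -0.7707  0.344 ]
```

play_rows([
  [0,0,0,-0.1,-0.1,0.04,-1],
  [0,0,0,-0.2,-0.22,0.08,-1],
  [0,0,0,-0.31,-0.35,0.13,-1],
  [0,0,0,-0.42,-0.48,0.18,-1],
  [0,0,0,-0.53,-0.6,0.24,-1],
  [0,0,0,-0.62,-0.71,0.3,-1],
  [0,0,0,-0.67,-0.77,0.344,-1],
  [0,0,0,-0.67,-0.77,0.344,-1],
])

```text
clock: 1.43
eef_pos: [0.5906, 0.1097, 0.2734]
tcp_rot: [0.078, 0.973, -0.018, 0.216]
ft_force: [-0.2, 0.4, -0.4]
width: 0.0001
```

```bash
python3 -c "
from h import *
st();go(top(1,.0),ML)
cv2.imwrite('pics/n1.png',np.vstack([cv2.resize(cv2.cvtColor(manip.grab_frame(n),4)[y:y+150,x:x+220],None,fx=2.6,fy=2) for n,x,y in (('top',220,80),('side',260,70))]))"
```

```text
t 1.4333 tcp [0.5906 0.1097 0.2734] w 0.00012786615598893314 F [-0.1974  0.3712 -0.4033] F.L -0.2592718655007652 F.xyR -0.25138007581885063 0.3370553535450744
rackframe rel mid top: x 4.356680468817209e-06 y 0.08291591589062149 along 0.05831398746183207 q [-0.71  0.12  0.35  1.98  0.28  0.69  0.85]
turn [-0.0007  0.0001 -0.0012] shift [0.0002 0.0094 0.2332]
```

View pics/n1.png

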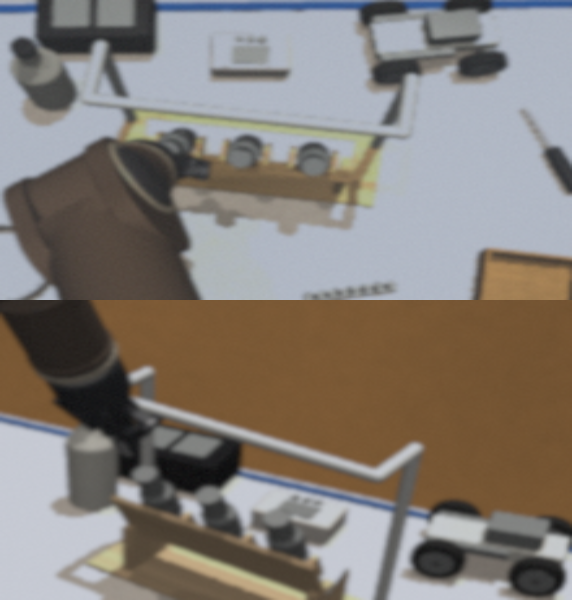

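The tool stands over the left shock on its axis, clear of the bar. Pressing down to 10 mm.

play_rows([
  [0,0,0,0,0.008,0.08,-1],
  [0,0,0,0,0.008,0.15,-1],
  [0,0,0,0,0.008,0.2,-1],
  [0,0,0,0,0.008,0.23,-1],
  [0,0,0,0,0.008,0.25,-1],
  [0,0,0,0,0.008,0.272,-1],
  [0,0,0,0,0.008,0.272,-1],
  [0,0,0,0,0.008,0.272,-1],
])

```text
clock: 2.2
eef_pos: [0.6174, 0.116, 0.2135]
tcp_rot: [0.073, 0.973, -0.015, 0.217]
ft_force: [-7.1, 1.1, 9.8]
width: -0.0001
```

```bash
python3 -c "
from h import *
st()"
```

```text
t 2.2 tcp [0.6174 0.116  0.2135] w -9.407319594643695e-05 F [-7.1486  1.0852  9.7838] F.L 11.922962127859712 F.xyR -7.230683271802266 -0.009585934611166413
rackframe rel mid top: x -0.0021297922643257854 y 0.09322749372415245 along -0.0066903117274291135 q [-0.68  0.24  0.35  2.    0.24  0.55  0.88]
```

play_rows([
  [0,0,0,0,-0.01,0.01,-1],
  [0,0,0,0,-0.02,0.02,-1],
  [0,0,0,0,-0.02,0.02,-1],
  [0,0,0,0,-0.02,0.02,-1],
  [0,0,0,0,-0.02,0.02,-1],
  [0,0,0,0,-0.02,0.02,-1],
  [0,0,0,0,-0.02,0.02,-1],
  [0,0,0,0,-0.02,0.02,-1],
])

```text
clock: 2.87
eef_pos: [0.6194, 0.1123, 0.2106]
tcp_rot: [0.073, 0.973, -0.014, 0.218]
ft_force: [-9.0, 3.5, 15.0]
width: 0.0003
```

```bash
python3 -c "
from h import *
st()"
```

```text
t 2.8667 tcp [0.6194 0.1123 0.2106] w 0.0003043160208691696 F [-9.0026  3.4745 15.0147] F.L 17.59112404519597 F.xyR -9.425052903154004 2.071509121085671
rackframe rel mid top: x -0.0010983893145974323 y 0.08988818655579855 along -0.010465893713174544 q [-0.66  0.24  0.34  2.    0.23  0.53  0.9 ]
```

Left: 17.6 N at ~10.5 mm, which makes it the stiffest. Going to the middle one.

play_rows([
  [0,0,0,0,0.02,-0.08,-1],
  [0,0,0,0,0.02,-0.17,-1],
  [0,0,0,0,0,-0.22,-1],
  [0,0,0,0,-0.1,-0.22,-1],
  [0,0,0,0,-0.22,-0.22,-1],
  [0,0,0,0,-0.32,-0.22,-1],
  [0,0,0,0,-0.32,-0.22,-1],
  [0,0,0,0,-0.32,-0.22,-1],
])

```text
clock: 3.53
eef_pos: [0.5835, 0.0325, 0.2584]
tcp_rot: [0.075, 0.973, -0.016, 0.217]
ft_force: [0.2, 0.3, 1.5]
width: 0.0
```

```bash
python3 -c "
from h import *
st();go(top(0,0),ML)"
```

```text
t 3.5333 tcp [0.5835 0.0325 0.2584] w 4.579565257009281e-05 F [0.1771 0.2846 1.454 ] F.L 1.262024276725069 F.xyR 0.13194519252886458 0.30814368356750693
rackframe rel mid top: x -0.002049427763754552 y 0.005554759730824444 along 0.042806838862624166 q [-0.6   0.09  0.39  2.05  0.21  0.61  1.06]
turn [ 0.0002  0.0002 -0.0004] shift [-0.008  -0.0224  0.1712]
```

play_rows([
  [0,0,0,-0.008,-0.022,0.06,-1],
  [0,0,0,-0.008,-0.022,0.12,-1],
  [0,0,0,-0.008,-0.022,0.16,-1],
  [0,0,0,-0.008,-0.022,0.19,-1],
  [0,0,0,-0.008,-0.022,0.21,-1],
  [0,0,0,-0.008,-0.022,0.22,-1],
  [0,0,0,-0.008,-0.022,0.22,-1],
  [0,0,0,-0.008,-0.022,0.22,-1],
])

```text
clock: 4.2
eef_pos: [0.6082, 0.0256, 0.2093]
tcp_rot: [0.073, 0.973, -0.015, 0.217]
ft_force: [-4.9, 1.2, 8.6]
width: -0.0
```

```bash
python3 -c "
from h import *
st()"
```

```text
t 4.2 tcp [0.6082 0.0256 0.2093] w -1.7590062312048217e-05 F [-4.9168  1.1839  8.6128] F.L 9.935639141224986 F.xyR -5.039478735296606 0.42587001488209786
rackframe rel mid top: x 0.00021060761262395658 y 0.002487550076635993 along -0.01242375139294598 q [-0.54  0.2   0.39  2.06  0.13  0.48  1.14]
```

Middle: 9.9 N at ~12 mm, so it is the middle one. Now the right.

play_rows([
  [0,0,0,0,0,-0.08,-1],
  [0,0,0,0,0,-0.17,-1],
  [0,0,0,0,0,-0.22,-1],
  [0,0,0,0,-0.1,-0.22,-1],
  [0,0,0,0,-0.22,-0.22,-1],
  [0,0,0,0,-0.34,-0.22,-1],
  [0,0,0,0,-0.34,-0.22,-1],
  [0,0,0,0,-0.34,-0.22,-1],
])

```text
clock: 4.87
eef_pos: [0.5716, -0.0576, 0.2586]
tcp_rot: [0.076, 0.973, -0.016, 0.216]
ft_force: [0.0, 0.9, -0.1]
width: 0.0
```

```bash
python3 -c "
from h import *
st();go(top(-1,0),ML)"
```

```text
t 4.8667 tcp [ 0.5716 -0.0576  0.2586] w 1.1076208244095006e-05 F [ 0.0492  0.9371 -0.1421] F.L -0.08936176311184232 F.xyR -0.09322403517239083 0.9337655893703939
rackframe rel mid top: x -0.0003321011831799725 y -0.08529017055441993 along 0.04218670438857137 q [-0.46  0.06  0.46  2.08  0.08  0.58  1.35]
turn [ 0.0001  0.0001 -0.0005] shift [-0.0012  0.0011  0.1687]
```

play_rows([
  [0,0,0,0,0,0.06,-1],
  [0,0,0,0,0,0.12,-1],
  [0,0,0,0,0,0.16,-1],
  [0,0,0,0,0,0.19,-1],
  [0,0,0,0,0,0.21,-1],
  [0,0,0,0,0,0.215,-1],
  [0,0,0,0,0,0.215,-1],
  [0,0,0,0,0,0.215,-1],
])

```text
clock: 5.53
eef_pos: [0.5944, -0.0594, 0.2102]
tcp_rot: [0.074, 0.973, -0.016, 0.216]
ft_force: [-2.8, 0.9, 5.0]
width: -0.0003
```

```bash
python3 -c "
from h import *
st()"
```

```text
t 5.5333 tcp [ 0.5944 -0.0594  0.2102] w -0.0002525605120555691 F [-2.8406  0.9335  4.9656] F.L 5.746731005630419 F.xyR -2.949266066050031 0.4926644704653862
rackframe rel mid top: x -7.850029267790319e-05 y -0.08366607586362104 along -0.011382960074058784 q [-0.41  0.17  0.44  2.09 -0.03  0.46  1.45]
```

Right: 5.7 N at ~11 mm, so it is the softest. Backing off, opening, and gripping its neck.

play_rows([
  [0,0,0,0,0,-0.08,-1],
  [0,0,0,0,0,-0.16,0.2],
  [0,0,0,0,0,-0.2,0.2],
  [0,0,0,0,0,-0.2,0.2],
  [0,0,0,0,0,-0.2,0.2],
  [0,0,0,0,0,-0.2,0.2],
  [0,0,0,0,0,-0.2,0.2],
  [0,0,0,0,0,-0.2,0.2],
])

```text
clock: 6.2
eef_pos: [0.5731, -0.0566, 0.254]
tcp_rot: [0.074, 0.974, -0.016, 0.215]
ft_force: [-0.2, 0.5, -0.8]
width: 0.0513
```

```bash
python3 -c "
from h import *
st();go(top(-1,-.04),ML)"
```

```text
t 6.2 tcp [ 0.5731 -0.0566  0.254 ] w 0.05130159902799394 F [-0.1949  0.5016 -0.8357] F.L -0.6438947385925344 F.xyR -0.2685786298418149 0.4663294989382742
rackframe rel mid top: x -0.0010180847508870685 y -0.08411659750168923 along 0.037401232176823535 q [-0.47  0.07  0.47  2.08  0.07  0.57  1.36]
turn [ 0.0001 -0.0001 -0.    ] shift [-0.0043 -0.0037  0.3096]
```

play_rows([
  [0,0,0,-0.004,-0.004,0.08,0.2],
  [0,0,0,-0.004,-0.004,0.16,0.2],
  [0,0,0,-0.004,-0.004,0.24,0.2],
  [0,0,0,-0.004,-0.004,0.29,0.2],
  [0,0,0,-0.004,-0.004,0.31,0.2],
  [0,0,0,-0.004,-0.004,0.31,-0.2],
  [0,0,0,-0.004,-0.004,0.31,-1],
  [0,0,0,-0.004,-0.004,0.31,-1],
])

```text
clock: 6.87
eef_pos: [0.6064, -0.0627, 0.1856]
tcp_rot: [0.074, 0.973, -0.016, 0.216]
ft_force: [-0.6, -0.4, -1.4]
width: 0.0268
```

play_rows([
  [0,0,0,0,0,0,-1],
  [0,0,0,0,0,0,-1],
  [0,0,0,0,0,0,-1],
  [0,0,0,0,0,0,-1],
  [0,0,0,0,0,-0.01,-1],
  [0,0,0,0,0,-0.02,-1],
  [0,0,0,0,0,-0.03,-1],
  [0,0,0,0,0,-0.04,-1],
])

```text
clock: 7.53
eef_pos: [0.6022, -0.0619, 0.1945]
tcp_rot: [0.074, 0.973, -0.016, 0.216]
ft_force: [-0.2, 0.3, -1.6]
width: 0.0267
```

```bash
python3 -c "
from h import *
st();go(top(-1,-.04+.12),ML)"
```

```text
t 7.5333 tcp [ 0.6022 -0.0619  0.1945] w 0.026694752844658845 F [-0.1998  0.2865 -1.6022] F.L -1.350258479661335 F.xyR -0.2408886385480327 0.2529549900784863
rackframe rel mid top: x 0.0006412172969152488 y -0.0849371208483607 along -0.028944200377220914 q [-0.4   0.21  0.44  2.09 -0.08  0.42  1.5 ]
turn [ 0.0002  0.0001 -0.0001] shift [ 0.0023  0.0002 -0.4358]
```

Gripped (26.7 mm, weight 1.6 N felt). Extracting along the lean.

play_rows([
  [0,0,0,0,0,-0.06,-1],
  [0,0,0,0,0,-0.12,-1],
  [0,0,0,0,0,-0.19,-1],
  [0,0,0,0,0,-0.26,-1],
  [0,0,0,0,0,-0.33,-1],
  [0,0,0,0,0,-0.39,-1],
  [0,0,0,0,0,-0.44,-1],
  [0,0,0,0,0,-0.44,-1],
])

```text
clock: 8.2
eef_pos: [0.5567, -0.055, 0.2966]
tcp_rot: [0.074, 0.973, -0.015, 0.218]
ft_force: [0.6, 1.1, -1.8]
width: 0.0271
```

```bash
python3 -c "
from h import *
st();V=np.array([.44,.02,.28]);go(V,MV);go(TUB+[0,0,.16],MV,V,MV)"
```

```text
t 8.2 tcp [ 0.5567 -0.055   0.2966] w 0.027113651732025682 F [ 0.638   1.0991 -1.8222] F.L -1.8476789980570607 F.xyR 0.46421780405686275 1.1830429725130849
rackframe rel mid top: x 0.0020185151892679262 y -0.08500978450586023 along 0.08302886894684083 q [-0.51 -0.02  0.48  2.06  0.14  0.67  1.29]
turn [ 0.0005  0.0701 -0.0001] shift [ 0.4869  0.2257 -0.1553]
turn [0. 0. 0.] shift [0.065  1.2567 0.46  ]
```

play_rows([
  [0,0.0,0,0.04,0.0,-0.05,-1],
  [0,0.01,0,0.11,0.02,-0.1,-1],
  [0,0.02,0,0.19,0.06,-0.15,-1],
  [0,0.032,0,0.27,0.1,-0.155,-1],
  [0,0.045,0,0.35,0.15,-0.155,-1],
  [0,0.058,0,0.43,0.19,-0.155,-1],
  [0,0.07,0,0.487,0.226,-0.155,-1],
  [0,0.07,0,0.487,0.226,-0.155,-1],
])

```text
clock: 8.87
eef_pos: [0.4391, 0.0219, 0.2758]
tcp_rot: [0.075, 0.997, 0.0, -0.004]
ft_force: [0.6, -0.4, -1.8]
width: 0.0268
```

```bash
python3 -c "
from h import *
st();go(TUB+[0,0,.16],MV)"
```

```text
t 8.8667 tcp [0.4391 0.0219 0.2758] w 0.02677310445107769 F [ 0.6416 -0.44   -1.8263] F.L -1.951416280134231 F.xyR 0.700875268630359 -0.33774695451334436
rackframe rel mid top: x -0.12269798280120618 y -0.026770687519948627 along 0.11819128703166379 q [-0.57  0.04  0.43  1.97 -0.02  1.14  1.29]
turn [ 0.0001 -0.0014  0.0004] shift [0.0533 1.2496 0.4439]
```

play_rows([
  [0,0,0,0.005,0.08,0.03,-1],
  [0,0,0,0.01,0.2,0.06,-1],
  [0,0,0,0.02,0.34,0.1,-1],
  [0,0,0,0.03,0.48,0.14,-1],
  [0,0,0,0.035,0.62,0.17,-1],
  [0,0,0,0.04,0.76,0.2,-1],
  [0,0,0,0.05,0.9,0.2,-1],
  [0,0,0,0.053,1.0,0.2,-1],
])

```text
clock: 9.53
eef_pos: [0.4645, 0.2722, 0.2271]
tcp_rot: [0.075, 0.997, 0.001, -0.0]
ft_force: [0.5, -0.7, -0.9]
width: 0.0268
```

```bash
python3 -c "
from h import *
st();go(TUB+[0,0,.16],MV)"
```

```text
t 9.5333 tcp [0.4645 0.2722 0.2271] w 0.0268120557343681 F [ 0.4934 -0.709  -0.8977] F.L -1.065104898799889 F.xyR 0.595066372227693 -0.6261489942791406
rackframe rel mid top: x -0.1548064008818962 y 0.22445502504343368 along 0.07949777554007015 q [-0.83  0.27  0.26  1.83 -0.08  1.06  0.88]
turn [ 0.0004 -0.0001  0.0003] shift [0.0084 0.2441 0.2491]
```

play_rows([
  [0,0,0,0.008,0.06,0.04,-1],
  [0,0,0,0.008,0.13,0.09,-1],
  [0,0,0,0.008,0.2,0.15,-1],
  [0,0,0,0.008,0.242,0.2,-1],
  [0,0,0,0.008,0.242,0.25,-1],
  [0,0,0,0.008,0.242,0.25,-1],
  [0,0,0,0.008,0.242,0.25,-1],
  [0,0,0,0.008,0.242,0.25,-1],
])

```text
clock: 10.2
eef_pos: [0.4719, 0.3284, 0.1659]
tcp_rot: [0.077, 0.997, 0.001, -0.001]
ft_force: [0.6, 0.1, -1.6]
width: 0.0268
```

```bash
python3 -c "
from h import *
st();go(TUB+[0,0,.11],MV)
o=manip.observe()['eef_pos'];print(proj('top',[o,o-[0,0,.105]]),proj('side',[o,o-[0,0,.105]]))
cv2.imwrite('pics/n2.png',np.vstack([cv2.resize(cv2.cvtColor(manip.grab_frame(n),4)[y:y+110,x:x+220],None,fx=2.7,fy=2.7) for n,x,y in (('top',120,150),('side',150,130))]))"
```

```text
t 10.2 tcp [0.4719 0.3284 0.1659] w 0.026794988741143617 F [ 0.6007  0.059  -1.6078] F.L -1.704354522357057 F.xyR 0.5848232657391164 0.14926106447812892
rackframe rel mid top: x -0.18172418760212516 y 0.2811736847849537 along 0.024491567249493924 q [-0.87  0.39  0.23  1.81 -0.11  0.95  0.83]
turn [ 0.0002 -0.0003 -0.0002] shift [0.0042 0.0175 0.2036]
[[212.5587 206.0727]
 [220.9091 211.5584]] [[223.5867 176.5738]
 [228.0865 204.4759]]
```

View pics/n2.png

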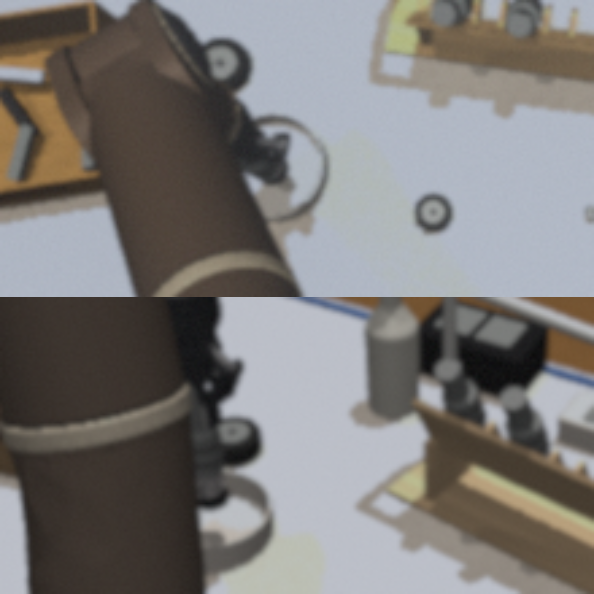

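The shock hangs upright over the tub; its foot appears where predicted (229,204 in side). Lowering.

play_rows([
  [0,0,0,0.004,0.017,0.05,-1],
  [0,0,0,0.004,0.017,0.1,-1],
  [0,0,0,0.004,0.017,0.14,-1],
  [0,0,0,0.004,0.017,0.17,-1],
  [0,0,0,0.004,0.017,0.19,-1],
  [0,0,0,0.004,0.017,0.2,-1],
  [0,0,0,0.004,0.017,0.205,-1],
  [0,0,0,0.004,0.017,0.205,-1],
])

```text
clock: 10.97
eef_pos: [0.4708, 0.3339, 0.1142]
tcp_rot: [0.076, 0.997, 0.001, -0.001]
ft_force: [-0.1, 0.4, -1.3]
width: 0.0268
```

```bash
python3 -c "
from h import *
st();go(TUB+[0,0,.11],MV)"
```

```text
t 10.9667 tcp [0.4708 0.3339 0.1142] w 0.026805329709321084 F [-0.1335  0.4416 -1.3467] F.L -1.1365536625360686 F.xyR -0.19879744344273892 0.4162965856767544
rackframe rel mid top: x -0.2053445592547985 y 0.28639461796347687 along -0.021574021717463254 q [-0.86  0.46  0.22  1.85 -0.13  0.85  0.84]
turn [ 0.0002 -0.0005  0.    ] shift [-0.0032 -0.0031 -0.0033]
```

play_rows([
  [0,0,0,0,0,0.006,-1],
  [0,0,0,0,0,0.012,-1],
  [0,0,0,0,0,0.016,-1],
  [0,0,0,0,0,0.02,-1],
  [0,0,0,0,0,0.02,-1],
  [0,0,0,0,0,0.02,-1],
  [0,0,0,0,0,0.02,-1],
  [0,0,0,0,0,0.02,-1],
])

```text
clock: 11.63
eef_pos: [0.4708, 0.334, 0.1094]
tcp_rot: [0.076, 0.997, 0.001, -0.001]
ft_force: [0.6, -0.0, 0.3]
width: 0.0268
```

```bash
python3 -c "
from h import *
st()"
```

```text
t 11.6333 tcp [0.4708 0.334  0.1094] w 0.02684622701298513 F [ 0.5793 -0.0131  0.3241] F.L 0.050873013102768705 F.xyR 0.5746293156723674 0.07480012855836612
rackframe rel mid top: x -0.20742360481224154 y 0.28650705768629975 along -0.025876484915872078 q [-0.86  0.47  0.22  1.85 -0.13  0.84  0.84]
```

Weight carried by the floor (force from −1.4 to +0.3 N). A touch lower, then open slowly.

play_rows([
  [0,0,0,0,0,0.003,-1],
  [0,0,0,0,0,0.003,-1],
  [0,0,0,0,0,0.003,-0.35],
  [0,0,0,0,0,0.003,-0.25],
  [0,0,0,0,0,0.003,-0.15],
  [0,0,0,0,0,0.003,0],
  [0,0,0,0,0,0.003,0.2],
  [0,0,0,0,0,0.003,0.2],
])

```text
clock: 12.3
eef_pos: [0.4707, 0.3339, 0.1084]
tcp_rot: [0.076, 0.997, 0.001, -0.001]
ft_force: [0.4, -0.4, -0.0]
width: 0.0512
```

play_rows([
  [0,0,0,0,0,0,0.2],
  [0,0,0,0,0,-0.05,0.2],
  [0,0,0,0,0,-0.1,0.2],
  [0,0,0,0,0,-0.18,0.2],
  [0,0,0,0,0,-0.28,0.2],
  [0,0,0,0,0,-0.4,0.2],
  [0,0,0,0,0,-0.52,0.2],
  [0,0,0,0,0,-0.6,0.2],
])

```text
clock: 12.97
eef_pos: [0.4717, 0.3339, 0.2614]
tcp_rot: [0.076, 0.997, 0.002, -0.0]
ft_force: [0.4, -0.0, -0.5]
width: 0.0513
```

```bash
python3 -c "
from h import *
st();V=top(1,.06);go(V,ML)"
```

```text
t 12.9667 tcp [0.4717 0.3339 0.2614] w 0.05126194057734998 F [ 0.3626 -0.0411 -0.4535] F.L -0.5650792583801383 F.xyR 0.364641061040801 0.014230243497914075
rackframe rel mid top: x -0.14228244435523324 y 0.2865731026172096 along 0.11152893312024333 q [-0.89  0.31  0.25  1.69 -0.08  1.15  0.8 ]
turn [ 0.0005 -0.0696 -0.0001] shift [-0.6029 -0.806  -0.057 ]
```

play_rows([
  [0,-0.01,0,-0.05,-0.09,-0.04,0.2],
  [0,-0.02,0,-0.12,-0.21,-0.08,0.2],
  [0,-0.03,0,-0.21,-0.34,-0.1,0.2],
  [0,-0.04,0,-0.3,-0.47,-0.1,0.2],
  [0,-0.05,0,-0.4,-0.6,-0.1,0.2],
  [0,-0.06,0,-0.5,-0.71,-0.09,0.2],
  [0,-0.07,0,-0.58,-0.79,-0.07,0.2],
  [0,-0.07,0,-0.603,-0.806,-0.057,0.2],
])

```text
clock: 13.63
eef_pos: [0.5895, 0.1065, 0.2714]
tcp_rot: [0.076, 0.973, -0.017, 0.217]
ft_force: [-0.5, 0.1, -0.1]
width: 0.0508
```

```bash
python3 -c "
from h import *
st();go(top(1,.06),ML);go(top(1,-.04),ML)
cv2.imwrite('pics/n3.png',np.vstack([cv2.resize(cv2.cvtColor(manip.grab_frame(n),4)[y:y+110,x:x+220],None,fx=2.7,fy=2.7) for n,x,y in (('top',180,110),('side',190,110))]))"
```

```text
t 13.6333 tcp [0.5895 0.1065 0.2714] w 0.05080261035671615 F [-0.505   0.0897 -0.1008] F.L 0.12535581779375238 F.xyR -0.5128037651896269 0.01221278995921235
rackframe rel mid top: x -0.001380200901730362 y 0.07963359478475798 along 0.05679240346609162 q [-0.76  0.12  0.41  1.99  0.27  0.68  0.87]
turn [-0.0003  0.0004 -0.0007] shift [-0.0055  0.0215 -0.0129]
turn [-0.0003  0.0004 -0.0007] shift [-0.0044  0.0222  0.3871]
```

View pics/n3.png

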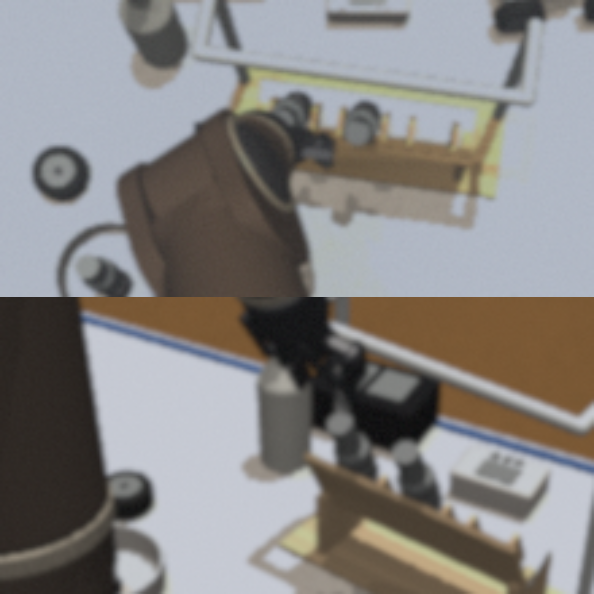

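The softest stands in the tub, top image about (214,209) as predicted for upright. The left shock's top is unchanged at side (316,157). Gripping it.

play_rows([
  [0,0,0,-0.004,0.022,0.08,0.2],
  [0,0,0,-0.004,0.022,0.16,0.2],
  [0,0,0,-0.004,0.022,0.25,0.2],
  [0,0,0,-0.004,0.022,0.33,0.2],
  [0,0,0,-0.004,0.022,0.37,0.2],
  [0,0,0,-0.004,0.022,0.387,0.2],
  [0,0,0,-0.004,0.022,0.387,0.2],
  [0,0,0,-0.004,0.022,0.387,-0.2],
])

```text
clock: 14.4
eef_pos: [0.632, 0.1116, 0.1854]
tcp_rot: [0.074, 0.973, -0.016, 0.216]
ft_force: [0.3, 0.2, -0.1]
width: 0.0404
```

```bash
python3 -c "
from h import *
st()"
```

```text
t 14.4 tcp [0.632  0.1116 0.1854] w 0.04037400850838709 F [ 0.2999  0.1696 -0.0979] F.L -0.20318506822207935 F.xyR 0.2707824230356142 0.2130779611186954
rackframe rel mid top: x -0.0003150163701144161 y 0.09106844997128646 along -0.038539756277891586 q [-0.68  0.3   0.39  2.    0.18  0.48  0.94]
```

play_rows([
  [0,0,0,0,0,0,-1],
  [0,0,0,0,0,0,-1],
  [0,0,0,0,0,0,-1],
  [0,0,0,0,0,0,-1],
  [0,0,0,0,0,0,-1],
  [0,0,0,0,0,0,-1],
  [0,0,0,0,0,0,-1],
  [0,0,0,0,0,0,-1],
])

```text
clock: 15.07
eef_pos: [0.6323, 0.1108, 0.1854]
tcp_rot: [0.074, 0.973, -0.016, 0.217]
ft_force: [-2.6, -1.0, 4.8]
width: 0.0268
```

```bash
python3 -c "
from h import *
st();go(top(1,.083),ML)"
```

```text
t 15.0667 tcp [0.6323 0.1108 0.1854] w 0.026790579072225023 F [-2.615  -1.0123  4.8381] F.L 5.412430102170679 F.xyR -2.431623960217205 -1.3965189404237701
rackframe rel mid top: x 1.7350165819045305e-05 y 0.09036536839379855 along -0.038720119515928186 q [-0.68  0.3   0.39  2.    0.18  0.48  0.94]
turn [ 0.0003  0.0002 -0.0001] shift [-0.0007 -0.0207 -0.4869]
```

play_rows([
  [0,0,0,0,0,-0.04,-1],
  [0,0,0,0,0,-0.09,-1],
  [0,0,0,0,0,-0.16,-1],
  [0,0,0,0,0,-0.24,-1],
  [0,0,0,0,0,-0.32,-1],
  [0,0,0,0,0,-0.4,-1],
  [0,0,0,0,0,-0.46,-1],
  [0,0,0,0,0,-0.49,-1],
])

```text
clock: 15.73
eef_pos: [0.58, 0.1192, 0.2974]
tcp_rot: [0.074, 0.973, -0.015, 0.217]
ft_force: [0.6, 0.0, -1.5]
width: 0.0268
```

```bash
python3 -c "
from h import *
st();V=np.array([.43,.05,.28]);go(V,MV);go(TRAY+[0,0,.16],MV,V,MV)"
```

```text
t 15.7333 tcp [0.58   0.1192 0.2974] w 0.026840502757734138 F [ 0.6008  0.0493 -1.4599] F.L -1.5709848019150716 F.xyR 0.5864218679457197 0.1397422206789685
rackframe rel mid top: x -0.0006484575673699686 y 0.09070029553701353 along 0.08514150723708155 q [-0.8   0.08  0.41  1.96  0.28  0.75  0.85]
turn [0.0004 0.0696 0.    ] shift [ 0.5286 -0.3641 -0.1715]
turn [0. 0. 0.] shift [-0.1963 -1.5724  0.46  ]
```

play_rows([
  [0,0.0,0,0.04,0.0,-0.05,-1],
  [0,0.01,0,0.12,0.0,-0.1,-1],
  [0,0.02,0,0.21,-0.03,-0.15,-1],
  [0,0.032,0,0.31,-0.1,-0.17,-1],
  [0,0.045,0,0.4,-0.18,-0.17,-1],
  [0,0.058,0,0.48,-0.27,-0.17,-1],
  [0,0.07,0,0.53,-0.36,-0.17,-1],
  [0,0.07,0,0.53,-0.36,-0.17,-1],
])

```text
clock: 16.4
eef_pos: [0.4287, 0.0465, 0.2769]
tcp_rot: [0.078, 0.997, 0.0, -0.005]
ft_force: [1.5, -1.3, -3.1]
width: 0.0269
```

```bash
python3 -c "
from h import *
st();go(TRAY+[0,0,.25],MV)"
```

```text
t 16.4 tcp [0.4287 0.0465 0.2769] w 0.02691570677573557 F [ 1.5418 -1.3149 -3.0758] F.L -3.5158828490977796 F.xyR 1.7231444227552515 -1.0663578269905458
rackframe rel mid top: x -0.13483481116744034 y -0.004055464689621487 along 0.12514379096224956 q [-0.71  0.02  0.51  1.99 -0.01  1.15  1.22]
turn [-0.0001 -0.0015 -0.0007] shift [-0.2071 -1.5568  0.0868]
```

play_rows([
  [0,0,0,-0.01,-0.06,0.01,-1],
  [0,0,0,-0.02,-0.15,0.02,-1],
  [0,0,0,-0.03,-0.26,0.03,-1],
  [0,0,0,-0.05,-0.38,0.04,-1],
  [0,0,0,-0.06,-0.5,0.05,-1],
  [0,0,0,-0.08,-0.62,0.05,-1],
  [0,0,0,-0.09,-0.74,0.05,-1],
  [0,0,0,-0.11,-0.85,0.05,-1],
])

```text
clock: 17.07
eef_pos: [0.425, -0.1652, 0.265]
tcp_rot: [0.076, 0.997, 0.001, -0.001]
ft_force: [0.9, 0.6, -1.8]
width: 0.0266
```

```bash
python3 -c "
from h import *
st();go(TRAY+[0,0,.165],MV)"
```

```text
t 17.0667 tcp [ 0.425  -0.1652  0.265 ] w 0.026623385362671937 F [ 0.9296  0.6288 -1.8182] F.L -1.9959262546024519 F.xyR 0.8236905324213115 0.7623497457227042
rackframe rel mid top: x -0.11419655820943604 y -0.21384710104740584 along 0.1023645175679476 q [-0.43  0.08  0.75  1.97 -0.06  1.11  1.77]
turn [ 0.0001 -0.0005  0.    ] shift [-0.0871 -0.719   0.3791]
```

play_rows([
  [0,0,0,-0.01,-0.09,0.03,-1],
  [0,0,0,-0.025,-0.2,0.06,-1],
  [0,0,0,-0.04,-0.33,0.09,-1],
  [0,0,0,-0.055,-0.46,0.13,-1],
  [0,0,0,-0.07,-0.59,0.19,-1],
  [0,0,0,-0.08,-0.69,0.26,-1],
  [0,0,0,-0.087,-0.719,0.34,-1],
  [0,0,0,-0.087,-0.719,0.38,-1],
])

```text
clock: 17.73
eef_pos: [0.4182, -0.3462, 0.1675]
tcp_rot: [0.077, 0.997, 0.0, -0.003]
ft_force: [-0.8, 1.1, -2.3]
width: 0.0265
```

```bash
python3 -c "
from h import *
st();go(TRAY+[0,0,.105],MV)
o=manip.observe()['eef_pos'];print(proj('top',[o,o-[0,0,.105]]),proj('side',[o,o-[0,0,.105]]))
cv2.imwrite('pics/n4.png',np.vstack([cv2.resize(cv2.cvtColor(manip.grab_frame(n),4)[y:y+110,x:x+220],None,fx=2.7,fy=2.7) for n,x,y in (('top',310,150),('side',340,240))]))"
```

```text
t 17.7333 tcp [ 0.4182 -0.3462  0.1675] w 0.026543576437080017 F [-0.8292  1.1027 -2.3218] F.L -1.6873070511039796 F.xyR -0.9865771232892975 0.9645055789780762
rackframe rel mid top: x -0.13663257121567823 y -0.39383783479856294 along 0.0051914913054950315 q [ 0.01  0.42  0.78  1.9  -0.35  0.97  2.36]
turn [-0.     -0.001  -0.0005] shift [-0.0044  0.0013  0.2298]
[[435.8717 220.575 ]
 [425.7776 224.9038]] [[449.8152 272.7912]
 [441.4346 301.465 ]]
```

View pics/n4.png

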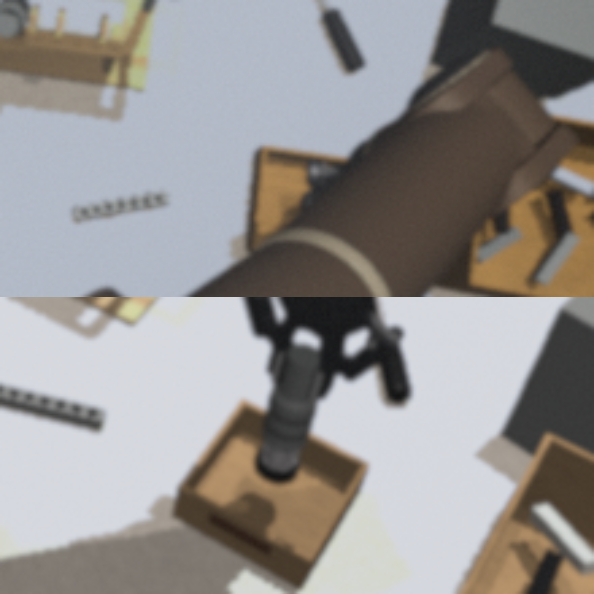

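Held upright; foot at side (442,303) against predicted (441,301), central in the tray. Lowering.

play_rows([
  [0,0,0,-0.004,0,0.05,-1],
  [0,0,0,-0.004,0,0.1,-1],
  [0,0,0,-0.004,0,0.14,-1],
  [0,0,0,-0.004,0,0.18,-1],
  [0,0,0,-0.004,0,0.2,-1],
  [0,0,0,-0.004,0,0.21,-1],
  [0,0,0,-0.004,0,0.22,-1],
  [0,0,0,-0.004,0,0.22,-1],
])

```text
clock: 18.5
eef_pos: [0.4204, -0.3446, 0.1148]
tcp_rot: [0.076, 0.997, 0.001, -0.001]
ft_force: [-0.8, -0.5, -1.3]
width: 0.0267
```

```bash
python3 -c "
from h import *
st();go(TRAY+[0,0,.105],MV)"
```

```text
t 18.5 tcp [ 0.4204 -0.3446  0.1148] w 0.026667081570025626 F [-0.7764 -0.5308 -1.3488] F.L -0.9320857367678781 F.xyR -0.6870991899225931 -0.6422196801552784
rackframe rel mid top: x -0.1571154405635835 y -0.39189575494293344 along -0.04332944836460531 q [ 0.05  0.49  0.72  1.95 -0.42  0.86  2.42]
turn [ 0.0002 -0.0005  0.    ] shift [ 0.0047 -0.0065  0.0193]
```

play_rows([
  [0,0,0,0,0,0.006,-1],
  [0,0,0,0,0,0.012,-1],
  [0,0,0,0,0,0.016,-1],
  [0,0,0,0,0,0.018,-1],
  [0,0,0,0,0,0.018,-1],
  [0,0,0,0,0,0.018,-1],
  [0,0,0,0,0,0.018,-1],
  [0,0,0,0,0,0.018,-1],
])

```text
clock: 19.17
eef_pos: [0.4207, -0.3447, 0.1108]
tcp_rot: [0.076, 0.997, 0.001, -0.001]
ft_force: [0.1, 0.2, 2.2]
width: 0.0267
```

```bash
python3 -c "
from h import *
st()"
```

```text
t 19.1667 tcp [ 0.4207 -0.3447  0.1108] w 0.026706297467199082 F [0.0944 0.2063 2.2269] F.L 1.9920550289191086 F.xyR 0.0620457088383596 0.21824711730242102
rackframe rel mid top: x -0.15859293806050376 y -0.3920133730483917 along -0.047107703790357155 q [ 0.06  0.5   0.72  1.95 -0.43  0.85  2.43]
```

Floor contact (2.2 N). Releasing and retreating.

play_rows([
  [0,0,0,0,0,0,-1],
  [0,0,0,0,0,0,-0.35],
  [0,0,0,0,0,0,-0.25],
  [0,0,0,0,0,0,-0.15],
  [0,0,0,0,0,0,0],
  [0,0,0,0,0,0,0.2],
  [0,0,0,0,0,0,0.2],
  [0,0,0,0,0,0,0.2],
])

```text
clock: 19.83
eef_pos: [0.4204, -0.3445, 0.1105]
tcp_rot: [0.076, 0.997, 0.001, -0.001]
ft_force: [0.5, -1.5, 0.1]
width: 0.0511
```

play_rows([
  [0,0,0,0,0,0,0.2],
  [0,0,0,0,0,-0.05,0.2],
  [0,0,0,0,0,-0.1,0.2],
  [0,0,0,0,0,-0.18,0.2],
  [0,0,0,0,0,-0.28,0.2],
  [0,0,0,0,0,-0.4,0.2],
  [0,0,0,0,0,-0.5,0.2],
  [0,0,0,0,0,-0.6,0.2],
])

```text
clock: 20.5
eef_pos: [0.4206, -0.3453, 0.2635]
tcp_rot: [0.076, 0.997, 0.0, -0.001]
ft_force: [-0.1, 0.8, -0.5]
width: 0.051
```

play_rows([
  [0,0,0,0,0.05,0,0.2],
  [0,0,0,0,0.15,0,0.2],
  [0,0,0,0,0.28,0,0.2],
  [0,0,0,0,0.42,0,0.2],
  [0,0,0,0,0.56,0,0.2],
  [0,0,0,0,0.7,0,0.2],
  [0,0,0,0,0.8,0,0.2],
  [0,0,0,0,0.85,0,0.2],
])

```text
clock: 21.17
eef_pos: [0.4536, -0.1314, 0.262]
tcp_rot: [0.074, 0.997, 0.001, -0.001]
ft_force: [0.3, -0.1, -0.1]
width: 0.0512
```

```bash
python3 -c "
from h import *
st()
for c in ([.4207,-.3447,.005],[.4708,.334,.005],):
  print(proj('top',[np.array(c),np.add(c,[0,0,.145])]),proj('side',[np.array(c),np.add(c,[0,0,.145])]))
print(proj('side',top(0)),proj('top',top(0)))
t,s=[cv2.cvtColor(manip.grab_frame(n),4) for n in('top','side')]
cv2.imwrite('pics/f.png',np.vstack([cv2.resize(t[90:290,180:460],(784,300*560//560)),cv2.resize(s[130:350,190:490],(784,300))]))
cv2.imwrite('pics/ft.png',t);cv2.imwrite('pics/fs.png',s)"
```

```text
t 21.1667 tcp [ 0.4536 -0.1314  0.262 ] w 0.051237242237656175 F [ 0.3439 -0.1003 -0.1184] F.L -0.25742067842144195 F.xyR 0.35513025467469955 -0.04711208140730449
rackframe rel mid top: x -0.09443128915579091 y -0.17611352814880724 along 0.08985115820608042 q [-0.5   0.13  0.76  1.95 -0.1   1.11  1.73]
[[420.4412 226.2649]
 [433.513  220.5457]] [[436.9692 314.732 ]
 [448.     276.8515]]
[[223.1936 214.4747]
 [212.0929 207.3552]] [[228.6211 217.8801]
 [222.492  180.6399]]
[[339.6317 167.1276]] [[312.1057 158.2266]]
```

View pics/f.png

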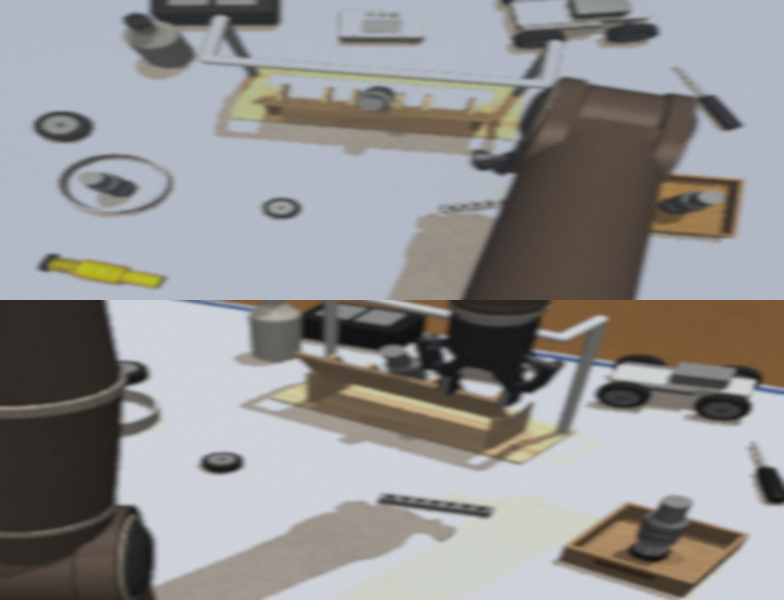

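Tray shock: top at side (449,279), predicted upright (448,277). Tub shock: top-to-foot offset (12,6) px, predicted (11,7). The middle one is in its bay at top (314,157), start (312,158). Handing in.

```bash
python3 -c "
from cell import manip
print(manip.job_done())"
```

```text
the job is handed in; nothing more can be done
None
```

I pressed all three shocks in order from left to right, sorted them by stiffness, and handed the job in at about 21 s. The interface gives no verdict.

| Bay | Force | Squeezed by about | Result | Where it is now |
|---|---|---|---|---|
| Left | 17.6 N | 10.5 mm | stiffest | upright in the square tray |
| Middle | 9.9 N | 12 mm | middle | left in its bay |
| Right | 5.7 N | 11 mm | softest | upright in the round tub |

- **Placing:** The wrist force showed each shock resting on the floor before I let go. In the last pictures, both placed shocks agree with the upright prediction to about 2–4 px.
- **Middle shock:** It appears within about 2 px of where it started.
- **Bystanders:** They look unmoved in the pictures; I did not measure this.
- **Robot:** It was clear of everything at the end.
- **Disagreements:** While pressing and gripping the left shock, the hand sat 5–8 mm to the side of the planned line. The first press there reached only about 6.7 mm, so I pressed deeper. The grip still held and the shock came out straight.

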